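# Park the transport-lock screw and slide out the wafer stage

## Task

Release the transport lock of the wafer stage: pull the knurled captive screw gently up against its spring until you feel it meet its thread and, still holding it up, screw it anticlockwise (seen from above) to its stop, so that it stays up by itself when let go. Then slide the unlocked carriage by its post all the way to its other end. Do not strain the screw's thread by pulling or turning hard, do not push the carriage against the lock, and leave the things around the stage where they are.

Things in the scene. Friction and masses are not known exactly. Their poses are not given: they have to be found in the camera images.
- instrument: the wafer stage: grey base plate 220 (x) x 320 (y) x 22 mm, fixed to the bench. Origin at bench level; x points from the carriage's post towards the lock bracket, y along the rails, z up. The aluminium bracket on the +x side (top 62 mm above the bench) carries the lock screw, whose vertical axis is at x = +65 mm, y = 0. Nothing else within 60 mm of that axis stands above 62 mm
- screw_head (a point): centre of the captive screw's round knurled steel head, 32 mm in diameter, 24 mm tall, 104 mm above the bench at rest; x axis turns with it. It lifts up to 24 mm; a spring pulls it down with 5.3 N at rest and 0.3 N more per mm (damping 100 N s/m), and its pin then locks the carriage (7 mm deep). Let go before the thread holds it, it drops back
- sleeve_top (a point): centre of the top of the dark steel sleeve under the head (28 mm in diameter, 28 mm tall, top 90 mm above the bench), the thread hidden inside. After 5.5 to 15.5 mm of lift (unit to unit) the screw's lug meets the thread: a hard stop to be felt. Held within 1 mm below that stop it turns into the thread; lower, a wall stops it. The lug bears 18 N at the thread's mouth, 30 N inside
- lock_screw (a joint): turn of the screw, rad, growing anticlockwise from above. Starts at 0 to 0.3; enters the thread at 0.6 to 0.9; the thread then lifts it 5 mm over the next 1.5 rad (3.3 mm per rad, 2 mm axial play) and runs level to the end stop at 2.9; parked from 2.45. Inside the thread it stays when let go (friction 0.05 Nm), sinking by the play at most, so it can be regrasped
- carriage (a joint): how far the carriage has slid, m: 0 = locked end, 0.070 = other end (stop). It slides towards the instrument's -y with about 2 N friction. Aluminium plate 130 x 120 mm, its top 50 mm above the bench, with a dark round wafer chuck (92 mm in diameter, 6 mm high) on top
- handle_mid (a point): middle of the carriage's upright steel post, 14 mm in diameter, standing from 50 to 88 mm above the bench; this point is 70 mm above the bench. The post stands 61 mm from the chuck's centre, away from the lock bracket: at x = -73 mm in the instrument's frame, y = +40 mm when locked, -30 mm when slid out
- joystick: bystander: cream control box 100 x 150 x 35 mm with a short joystick (80 mm high in all), standing beside the stage; origin at its underside
- canister: bystander: round white jar, 76 mm in diameter, 60 mm high, standing beside the stage; origin at its underside
- rinse: bystander: white bottle, 52 mm in diameter, 130 mm high, standing beside the stage; origin at its underside

How it is judged (in metres and radians):
On the way, in this order (a step that is already met when the one before it is completed fails the run):
1. the screw is turned home in its thread and stays up by itself, released (value of joint lock_screw above 2.45 rad and z of screw_head in the frame of instrument above 0.111 m and contact force between the fingers and lock_screw below 0.1 N), for 0.2 s.
2. the carriage is at its other end (value of joint carriage above 0.066 m), for 0.2 s.
At the end, for the whole second after the job is handed in: the screw is turned past 2.45 rad and stays up at least 7 mm above its rest height by its thread alone, and the carriage is within 4 mm of its far end (value of joint lock_screw above 2.45 rad and z of screw_head in the frame of instrument above 0.111 m and value of joint carriage above 0.066 m); the robot touches nothing.
It fails at once if the screw is pulled or turned against the mouth of its thread with more than 18 N (contact force between lock_screw_c0 and anything else above 18 N and value of joint lock_screw below 0.6 rad).
It fails at once if the screw's thread is loaded above 30 N (contact force between lock_screw_c0 and anything else above 30 N).
It fails at once if the carriage is pushed against the lock pin with more than 15 N (contact force between carriage and plunger above 15 N).
It fails at once if a bystander is moved by more than 15 mm (distance of any of joystick, canister, rinse from where it was at the start of the episode above 0.015 m).
It also fails if it takes over 72 s, if anything falls off the work surface, if the arm or the gripper's body presses on something with over 40 N, if the wrist force passes 120 N, or if a joint passes its speed limit or range.

## Robot

A 6-joint arm with a two-finger parallel gripper is mounted at the origin on the work surface. World frame = base frame: x ahead of the robot, y to its left, z up, the work surface at z = 0. Lengths are in m, angles in degrees, forces in N, time in s.
With the tool pointing down it reaches from about 0.4 to 0.825 m from the base axis. Payload 7 kg.
Tool frame: the origin (TCP) lies midway between the tips of the shut fingers; the grasp point (between the pads) lies 19 mm behind it; z points along the fingers, y is the direction in which the jaws open and shut (so a half turn about z gives the same grasp; the last joint's range is limited). The gripper opens to 88 mm and grips with 3 to 60 N. Pads are 19 mm wide; open, the fingers measure 130 mm over their backs; the gripper's body (78 mm by 193 mm) begins 47 mm behind the grasp point.
Start: joints at [-58.78, 20.546, 0.682, 0, -70.136, -16.507], TCP at [0.171, -0.653, 0.206] pointing down, gripper open.
Joint ranges: [-176.03, 176.03], [-82.01, 121.73], [-58.28, 71.71], [-173.87, 95.51], [-174.79, -0.11], [-173.66, 173.66]. Speed limits (degrees/s): [136.94, 136.94, 172.46, 180, 180, 180].

## Interface

Orientations are given as a 3x3 rotation matrix whose columns are the frame's x, y, z axes.
In Python, from rig import robot gives the robot as it stands. Calls block until the motion is done:
- robot.goto(position, orientation): joint-space move of the TCP to a pose.
- robot.servo_line(position, ori=None, speed=0.15): straight line of the TCP; ori=None keeps the orientation; speed is the mean speed in m/s.
- robot.movej(angles): joint-space move.
- robot.move_gripper(opening): opening from 0.0 (shut) to 1.0 (fully open); the grip force is fixed at half the most; returns when the fingers have stopped.
- robot.dwell(seconds).
- robot.ik(position, orientation): joint angles nearest the present ones, or None.
- robot.grab_frame(name): name is "side" or "top" or "wrist"; returns (picture, depth): 384x512x3 uint8, red, green, blue; 384x512 float32, m along the optical axis (not along the pixel's ray), 0 where there is no reading.
- robot.camera_info(name): a dict with "vfov" (degrees; the focal length in pixels is half the picture's height over the tangent of half this angle, whatever the lens; pixels are square), "cx", "cy" (the principal point, pixels), "k1" (the pictures are not rectified: a ray, as slopes to the right and down, at radius r is drawn at 1 + k1 r^2 times it, then the intrinsics apply), "view" (4x4, takes a point from world to camera coordinates); the wrist camera has in their place "T_tool_cam" (4x4, takes a point from camera to tool coordinates, whose origin is the TCP and whose axes are the flange's). Camera axes: x right, y down, z forward; pixel columns grow to the right and rows downward; lengths in m; the calibration is good to about 2 mm. A picture is of the moment at which its call begins: read the wrist's pose just before it. camera_info takes no time and is no camera call.
A pose or a line that the arm cannot do raises robot.Unreachable and nothing moves.
- robot.job_done(): hands the job in, once; it reports no verdict.
Readings, each from a call of its own:
- robot.read_t(): time.
- robot.read_qpos(): joint angles.
- robot.read_qvel(): joint speeds.
- robot.read_effort(): joint torques, N m.
- robot.read_position(): TCP position.
- robot.read_tcp_rot(): TCP orientation.
- robot.read_force(): force on the tool from outside, world axes, zero at the start.
- robot.read_ft_torque(): the same for the moment, N m.
- robot.read_grip_width(): opening from 0.0 (shut) to 1.0 (fully open).
Only numpy, scipy, OpenCV 4.12 (cv2) and the standard library are available. Lean on these libraries where they do the work, as an engineer would, in place of code of your own. Each camera call takes 0.05 s, during which the arm holds its last target.

## Working session

There is one attempt and no reset: what is moved stays moved. The work goes in short steps, each a Python script; the robot and the scene stay as the last script left them, time stands still between calls to the robot, and variables do not carry over. Pictures are saved under pics/ and viewed, and the job is handed in when it is done.

```bash
ls; mkdir -p pics; python3 - <<'E'
from rig import robot
import cv2,numpy as np
for n in ("side","top","wrist"):
    p,d=robot.grab_frame(n); cv2.imwrite(f"pics/a_{n}.png",p[:,:,::-1]); np.save(f"pics/a_{n}.npy",d)
    print(n,robot.camera_info(n))
print(robot.read_t(),robot.read_position(),robot.read_tcp_rot(),robot.read_force(),robot.read_grip_width())
E
```

```text
pics
side {'vfov': 55.05792972085731, 'cx': 254.45949064275126, 'cy': 192.680316108891, 'k1': -0.11811918292177777, 'view': array([[-0.98024438, -0.19662864, -0.02140384,  0.59322692],
       [-0.07540244,  0.47154139, -0.87861436,  0.1133979 ],
       [ 0.18285354, -0.85964289, -0.47705208,  0.91699032],
       [ 0.        ,  0.        ,  0.        ,  1.        ]])}
top {'vfov': 45.88747801143678, 'cx': 256.28208806815496, 'cy': 193.462257217159, 'k1': 0.018650625866828318, 'view': array([[-0.0185855 , -0.9997866 , -0.00901822,  0.06272352],
       [-0.98648843,  0.01980524, -0.1626294 ,  0.60189093],
       [ 0.1627733 ,  0.00587382, -0.98664601,  1.31532003],
       [ 0.        ,  0.        ,  0.        ,  1.        ]])}
wrist {'vfov': 64.79433883029138, 'cx': 252.37123313620305, 'cy': 195.95446095044352, 'k1': 0.009765942532246757, 'T_tool_cam': array([[-6.76085855e-05, -9.55675226e-01, -2.94422925e-01,
         7.93806563e-02],
       [ 9.99999900e-01,  6.57148820e-05, -4.42936512e-04,
         6.99025815e-04],
       [ 4.42651419e-04, -2.94422925e-01,  9.55675125e-01,
        -1.79130003e-01],
       [ 0.00000000e+00,  0.00000000e+00,  0.00000000e+00,
         1.00000000e+00]])}
0.15 [ 0.17129734 -0.65248562  0.20532501] [[-9.67240320e-01 -2.53862097e-01 -4.46440538e-04]
 [-2.53862460e-01  9.67239565e-01  1.21430937e-03]
 [ 1.23547830e-04  1.28786347e-03 -9.99999163e-01]] [-0.37093273  0.14928783 -0.41686381] 0.9980302537502451
```

View pics/a_top.png

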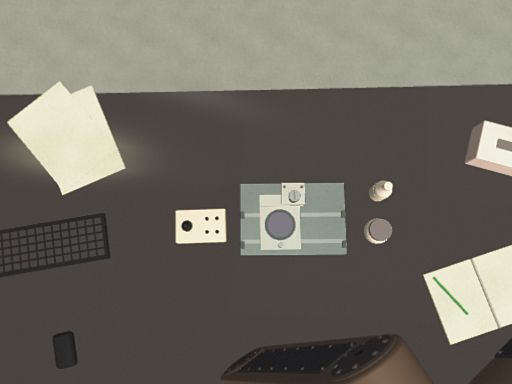

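View pics/a_side.png

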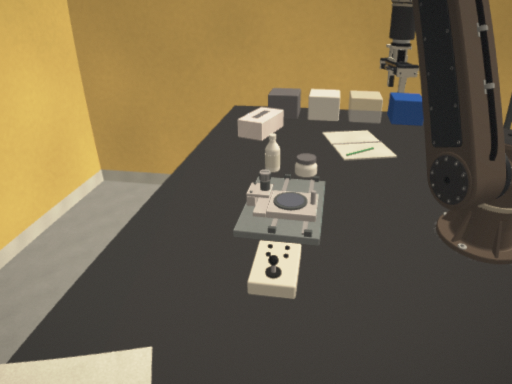

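View pics/a_wrist.png

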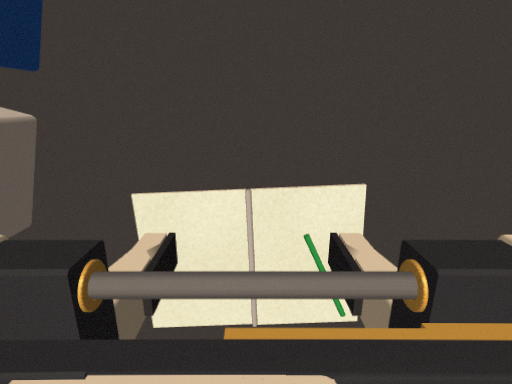

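The top view shows the stage roughly aligned with the world axes: screw head at about (295,196), post at (281,244), joystick at (201,226), bottle at (381,191), and jar at (379,230). Next I localise them.

```bash
cat > h.py <<'E'
import numpy as np, cv2
from rig import robot
def K(ci):
    f=192/np.tan(np.radians(ci['vfov']/2)); return f,ci['cx'],ci['cy'],ci['k1']
def ray(ci,u,v):
    f,cx,cy,k1=K(ci); x=(u-cx)/f;y=(v-cy)/f; rd=np.hypot(x,y); r=rd
    for _ in range(20): r=rd/(1+k1*r*r)
    s=r/rd if rd>0 else 1
    return np.array([x*s,y*s,1.])
def c2w(n,ci,tcp=None,R=None):
    if n!='wrist': return np.linalg.inv(ci['view'])
    T=np.eye(4);T[:3,:3]=R;T[:3,3]=tcp
    return T@ci['T_tool_cam']
def at_z(n,u,v,z,tcp=None,R=None):
    ci=robot.camera_info(n);M=c2w(n,ci,tcp,R); d=M[:3,:3]@ray(ci,u,v);o=M[:3,3]
    return o+d*(z-o[2])/d[2]
def Rdown(yaw):  # tool y direction at yaw deg in world; z down
    a=np.radians(yaw); y=np.array([np.cos(a),np.sin(a),0]); z=np.array([0,0,-1.]); x=np.cross(y,z)
    return np.c_[x,y,z]
E
python3 - <<'E'
from h import *
p=cv2.imread('pics/a_top.png'); cv2.imwrite('pics/a_crop.png',cv2.resize(p[170:265,165:400],None,fx=3.4,fy=3.4,interpolation=cv2.INTER_CUBIC))
for nm,u,v,z in [('screw',294.5,196,.116),('post',280.5,244.5,.088),('c1',240.5,184,.022),('c2',345,184,.022),('c3',346,254,.022),('c4',240.5,255,.022),('joy',201,226,.035),('rinse',385,187,.13),('jar',380,230,.06),('chuck',280.5,225,.056)]:
    print(nm,at_z('top',u,v,z).round(4))
E
```

```text
screw [ 0.5825 -0.0583  0.116 ]
post [ 0.4469 -0.0158  0.088 ]
c1 [0.6381 0.0993 0.022 ]
c2 [ 0.6315 -0.222   0.022 ]
c3 [ 0.4183 -0.2141  0.022 ]
c4 [0.4212 0.1021 0.022 ]
joy [0.5095 0.2193 0.035 ]
rinse [ 0.6009 -0.3133  0.13  ]
jar [ 0.4853 -0.31    0.06  ]
chuck [ 0.5059 -0.0189  0.056 ]
```

View pics/a_crop.png

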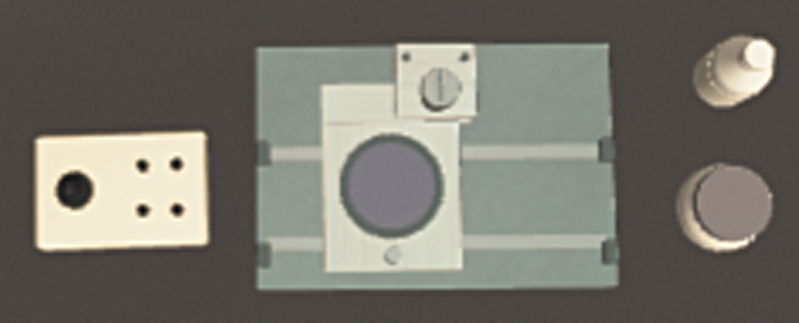

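Top view: screw near (0.583,-0.058), stage yaw about -1°. I'll plan the wrist range, then take a close look with the wrist camera.

```bash
python3 - <<'E'
from h import *
for yaw in range(-180,180,30):
    q=robot.ik([0.585,-0.058,0.1],Rdown(yaw)); print(yaw,None if q is None else np.round(q,1))
q=robot.read_qpos();print(q)
E
```

```text
-180 [ 13.4  17.6 -18.6   0.  -53.8 -13.4]
-150 [ 13.4  17.6 -18.6   0.  -53.8  16.6]
-120 [ 13.4  17.6 -18.6   0.  -53.8  46.6]
-90 [ 13.4  17.6 -18.6   0.  -53.8  76.6]
-60 [ 13.4  17.6 -18.6   0.  -53.8 106.6]
-30 [ 13.4  17.6 -18.6   0.  -53.8 136.6]
0 [ 13.4  17.6 -18.6   0.  -53.8 166.6]
30 [  13.4   17.6  -18.6    0.   -53.8 -163.4]
60 [  13.4   17.6  -18.6    0.   -53.8 -133.4]
90 [  13.4   17.6  -18.6    0.   -53.8 -103.4]
120 [ 13.4  17.6 -18.6   0.  -53.8 -73.4]
150 [ 13.4  17.6 -18.6   0.  -53.8 -43.4]
[-5.87807102e+01  2.05823283e+01  6.44788780e-01 -1.50841757e-02
 -7.01352188e+01 -1.65079686e+01]
```

```bash
python3 - <<'E'
from h import *
robot.goto([0.583,-0.058,0.20],Rdown(90))
robot.dwell(0.2)
P=robot.read_position();R=robot.read_tcp_rot()
p,d=robot.grab_frame('wrist'); np.savez('pics/b.npz',p=p,d=d,P=P,R=R); cv2.imwrite('pics/b.png',p[:,:,::-1])
print(robot.read_t(),P,R.round(4),robot.read_force(),robot.read_ft_torque())
E
```

```text
2.9583 [ 0.58295429 -0.05854243  0.19995563] [[-1.e+00  8.e-04 -1.e-04]
 [ 8.e-04  1.e+00 -0.e+00]
 [ 1.e-04 -0.e+00 -1.e+00]] [-0.4622531   0.66761607  0.10282116] [ 0.02126442 -0.04856097 -0.04187974]
```

View pics/b.png

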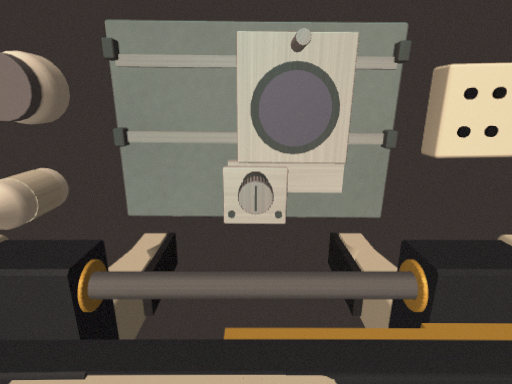

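```bash
python3 - <<'E'
from h import *
p=cv2.imread('pics/b.png'); cv2.imwrite('pics/b_crop.png',cv2.resize(p[10:240,210:360],None,fx=2.6,fy=2.6,interpolation=cv2.INTER_CUBIC)); cv2.imwrite('pics/b_crop2.png',cv2.resize(p[160:230,216:296],None,fx=8,fy=8,interpolation=cv2.INTER_CUBIC))
E
```

```text
(no output)
```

View pics/b_crop2.png

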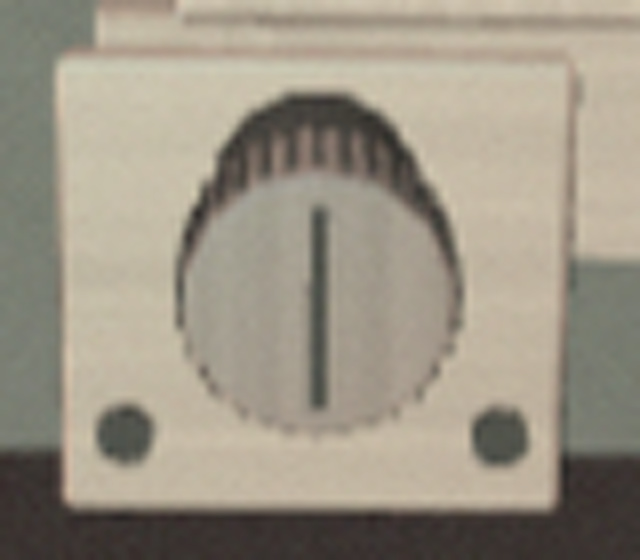

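View pics/b_crop.png

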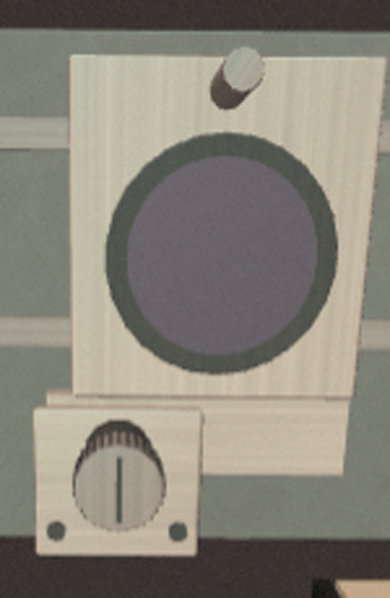

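```bash
python3 - <<'E'
from h import *
z=np.load('pics/b.npz');P,R=z['P'],z['R']
s=at_z('wrist',255.6,197.3,.116,P,R); p=at_z('wrist',303.2,35.8,.088,P,R)
print(s,p)
for u,v in [(123,218),(391,217),(107,21),(405.5,24)]: print(at_z('wrist',u,v,.022,P,R))
v=(s-p)[:2]; # stage frame vector (0.138,-0.040)
print('yaw',np.degrees(np.arctan2(v[1],v[0])-np.arctan2(-.04,.138)), np.hypot(*v),np.hypot(.138,.04))
print([at_z('wrist',216+a/8,160+b/8,.116,P,R).round(4) for a,b in [(318,408),(320,207)]])
d=z['d'];print(d[197,256],d[205,250])
E
```

```text
[ 0.5857408  -0.05492152  0.116     ] [ 0.44844623 -0.0138782   0.088     ]
[ 0.64238567 -0.22108787  0.022     ]
[0.64127236 0.11660615 0.022     ]
[ 0.42227221 -0.20944902  0.022     ]
[0.42536509 0.10238303 0.022     ]
yaw -0.4791960832534045 0.1432981310769036 0.1436802004452945
[array([ 0.599 , -0.0548,  0.116 ]), array([ 0.575 , -0.0546,  0.116 ])]
0.27412876 0.27702168
```

```bash
cat >> h.py <<'E'
def F(n=5,dt=0.01):
    f=[];t=[]
    for _ in range(n):
        robot.dwell(dt); f.append(robot.read_force()); t.append(robot.read_ft_torque())
    return np.r_[np.mean(f,0),np.mean(t,0)]
E
python3 - <<'E'
from h import *
x,y=0.5855,-0.0565
robot.goto([x,y,0.13],Rdown(90)); 
robot.servo_line([x,y,0.088],speed=0.08); robot.dwell(.1)
b=F(8); print('base',b.round(3),robot.read_position(),robot.read_t())
robot.move_gripper(0.0); robot.dwell(.1)
print(robot.read_grip_width()*88,robot.read_t()); print((F(8)-b).round(3),robot.read_position())
p,d=robot.grab_frame('wrist');cv2.imwrite('pics/c.png',p[:,:,::-1])
E
```

```text
base [-0.204 -0.089  0.016 -0.023 -0.012  0.014] [ 0.58596063 -0.05644784  0.08865603] 4.1833
30.874347813476636 5.225
[-0.257  2.053  0.285  0.806  0.094 -0.037] [ 0.58551638 -0.05630463  0.08798766]
```

View pics/c.png

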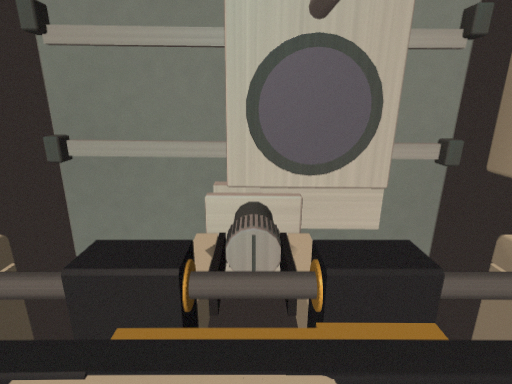

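```bash
cat >> h.py <<'E'
E
python3 - <<'E'
from h import *
b=np.array([-0.204,-0.089,0.016,-0.023,-0.012,0.014])
x,y=0.5855,-0.0565
for dy in (0.0005,0.0010):
    robot.servo_line([x,y+dy,0.088],speed=0.01); robot.dwell(.15); print(dy,(F(8)-b).round(3),robot.read_position().round(5),robot.read_t())
for dx in (0.0005,):
    robot.servo_line([x+dx,y+dy,0.088],speed=0.01); robot.dwell(.15); print(dx,(F(8)-b).round(3),robot.read_position().round(5),robot.read_t())
E
```

```text
0.0005 [ 0.343  0.818  0.111  0.268  0.028 -0.006] [ 0.5855  -0.05608  0.08801] 5.8083
0.001 [ 0.509 -1.322  0.367 -0.656 -0.05   0.   ] [ 0.58548 -0.05568  0.08803] 6.275
0.0005 [-1.151 -1.794  1.407 -0.876  0.472 -0.02 ] [ 0.58582 -0.05563  0.08799] 6.7417
```

```bash
python3 - <<'E'
from h import *
x,y=0.5855,-0.0558
robot.move_gripper(0.62)
robot.goto([x,y,0.088],Rdown(180)); robot.dwell(.1)
b=F(6); print(b.round(3))
robot.move_gripper(0.0); robot.dwell(.1)
f=F(8)-b; print(f.round(3),robot.read_t(),robot.read_grip_width()*88)
x2=x+f[0]/4000
robot.servo_line([x2,y,0.088],speed=0.01); robot.dwell(.15)
f=F(8)-b; print(x2,f.round(3),robot.read_position().round(5),robot.read_t())
E
```

```text
[ 0.252 -0.012 -0.192  0.041  0.093 -0.   ]
[ 1.212 -0.194 -0.527 -0.066 -0.561 -0.003] 9.6333 30.935652648187986
0.5858030601263075 [ 0.817 -0.048  0.361  0.001 -0.394  0.003] [ 0.58583 -0.0558   0.08804] 10.1
```

```bash
python3 - <<'E'
from h import *
import json
x,y=0.5860,-0.0558
robot.move_gripper(0.62)
robot.goto([x,y,0.088],Rdown(90)); robot.dwell(.1)
b=F(8)
robot.move_gripper(0.0); robot.dwell(.1)
f=F(8)-b; print(b.round(3),f.round(2),robot.read_t())
L=0;hist=[]
while L<0.0165:
    L+=0.0005
    robot.servo_line([x,y,0.088+L],speed=0.01); robot.dwell(.04)
    f=F(4)-b; pz=robot.read_position()[2]-0.088; ex=-f[2]-(5.3+300*pz); hist.append(ex)
    print(round(L*1e3,2),round(pz*1e3,2),f.round(2)[[0,1,2,5]],round(ex,2))
    if -f[2]>13 or (len(hist)>4 and ex-np.median(hist[2:])>2.8): break
print(robot.read_t()); json.dump(dict(b=b.tolist(),L=L),open('st.json','w'))
E
```

```text
[-0.183 -0.148  0.282 -0.03  -0.006  0.   ] [ 0.29  0.28 -0.06  0.01  0.   -0.01] 13.0083
0.5 0.07 [ 1.04  0.37 -5.34  0.  ] 0.02
1.0 0.78 [ 1.17 -0.05 -5.87  0.01] 0.34
1.5 1.47 [ 0.96 -0.38 -6.34  0.  ] 0.6
2.0 2.02 [ 0.56 -0.12 -5.99  0.01] 0.08
2.5 2.53 [ 0.47 -0.07 -5.6   0.  ] -0.46
3.0 3.0 [ 0.14  0.01 -6.09  0.01] -0.11
3.5 3.53 [ 0.19 -0.27 -6.3  -0.03] -0.06
4.0 4.03 [ 0.24  0.07 -6.37  0.  ] -0.14
4.5 4.53 [ 0.23  0.15 -6.97  0.01] 0.31
5.0 5.03 [ 0.87 -0.36 -6.65 -0.01] -0.16
5.5 5.51 [ 0.02  0.51 -6.96 -0.  ] 0.0
6.0 6.03 [ 0.44 -0.16 -7.38  0.01] 0.27
6.5 6.52 [ 0.44 -0.14 -7.16 -0.02] -0.1
7.0 7.0 [-0.11 -0.54 -7.11  0.  ] -0.29
7.5 7.53 [-0.    0.11 -7.28  0.01] -0.28
8.0 8.02 [ 0.48  0.17 -8.01  0.02] 0.31
8.5 8.53 [ 0.62 -0.06 -7.99  0.01] 0.13
9.0 9.02 [ 0.2   0.55 -7.97 -0.  ] -0.04
9.5 9.54 [ 0.11 -0.11 -8.65 -0.01] 0.49
10.0 10.02 [ 0.47 -0.5  -7.85  0.01] -0.45
10.5 10.54 [ 0.16 -0.19 -8.58  0.  ] 0.12
11.0 11.01 [ 0.44 -0.03 -8.47  0.  ] -0.13
11.5 11.52 [ 0.29 -0.26 -8.98 -0.  ] 0.22
12.0 11.85 [ 5.700e-01 -3.400e-01 -1.076e+01  1.000e-02] 1.9
12.5 12.21 [ 1.470e+00  1.200e-01 -1.351e+01 -1.000e-02] 4.55
21.1333
```

The stop is felt at about 11.7 mm. I back off 0.35 mm and turn in small steps while watching force and torque.

```bash
cat > turn.py <<'E'
from h import *
import json,sys
st=json.load(open('st.json')); b=np.array(st['b']); x,y=0.5860,-0.0558
L=st.get('Lc',0.01135); a=st.get('a',0.); amax=float(sys.argv[1]); step=float(sys.argv[2]); tlim=float(sys.argv[3])
robot.servo_line([x,y,0.088+L],ori=Rdown(90+a),speed=0.01); robot.dwell(.1)
f=F(5)-b; print('start',f.round(2)[[0,1,2,5]],robot.read_position().round(5))
while a<amax-1e-6:
    a=min(a+step,amax)
    robot.goto([x,y,0.088+L],Rdown(90+a)); robot.dwell(.04)
    for k in range(4):
        f=F(4)-b; pz=robot.read_position()[2]-0.088; ex=-f[2]-(5.3+300*pz)
        if abs(ex)<1.2: break
        L+= -np.clip(ex*0.00010,-.0004,.0004)
        robot.servo_line([x,y,0.088+L],ori=Rdown(90+a),speed=0.01); robot.dwell(.03)
    print(round(a,1),round(L*1e3,2),round(pz*1e3,2),f.round(2)[[0,1,2]],round(f[5],3),'ex',round(ex,2),round(robot.read_t(),2))
    if abs(f[5])>tlim or ex>5 or ex<-6: print('STOP');break
st.update(Lc=L,a=a); json.dump(st,open('st.json','w'))
E
python3 turn.py 12 3 0.1
```

```text
start [-0.12  0.1  -9.06  0.02] [ 0.58609 -0.05581  0.09959]
3.0 11.35 11.46 [-0.05  0.36 -8.64] 0.047 ex -0.1 21.87
6.0 11.35 11.4 [-0.26 -0.19 -9.  ] 0.023 ex 0.28 22.19
9.0 11.35 11.37 [ 0.15 -0.04 -8.35] 0.041 ex -0.36 22.52
12.0 11.35 11.36 [ 0.55 -0.18 -8.66] 0.047 ex -0.05 22.84
```

```bash
python3 turn.py 60 3 0.11
```

```text
start [ 0.37 -0.05 -9.31 -0.03] [ 0.586   -0.0558   0.09935]
15.0 11.35 11.38 [ 0.   -0.36 -8.88] 0.036 ex 0.16 23.56
18.0 11.35 11.34 [ 0.37 -0.39 -8.64] 0.05 ex -0.06 23.88
21.0 11.35 11.35 [ 0.43 -0.72 -9.28] 0.046 ex 0.57 24.21
24.0 11.35 11.33 [ 0.09 -0.42 -8.91] 0.019 ex 0.21 24.53
27.0 11.35 11.33 [ 1.   -0.22 -9.09] 0.036 ex 0.39 24.86
30.0 11.35 11.32 [ 0.77 -0.27 -8.52] 0.029 ex -0.18 25.18
33.0 11.35 11.34 [ 0.36 -0.57 -9.2 ] 0.029 ex 0.49 25.51
36.0 11.35 11.35 [ 0.63 -0.62 -9.26] 0.054 ex 0.56 25.83
39.0 11.35 11.33 [ 0.66 -0.74 -9.12] 0.048 ex 0.42 26.16
42.0 11.35 11.36 [ 0.74 -0.41 -9.12] 0.034 ex 0.41 26.48
45.0 11.35 11.35 [ 0.74 -0.48 -9.02] 0.046 ex 0.31 26.81
48.0 11.35 11.34 [ 0.02 -0.22 -9.01] 0.072 ex 0.31 27.13
51.0 11.35 11.37 [ 0.81 -0.52 -9.01] 0.048 ex 0.3 27.46
54.0 11.35 11.35 [ 0.52 -0.36 -9.06] 0.053 ex 0.35 27.78
57.0 11.35 11.36 [ 0.34 -0.66 -9.04] 0.065 ex 0.33 28.11
60.0 11.35 11.35 [ 0.54 -0.82 -8.91] 0.056 ex 0.2 28.43
```

```bash
python3 turn.py 84 3 0.11; python3 - <<'E'
from h import *
p,d=robot.grab_frame('wrist');cv2.imwrite('pics/d.png',p[:,:,::-1])
E
```

```text
start [ 0.63 -0.74 -8.69 -0.  ] [ 0.58603 -0.0558   0.09936]
63.0 11.35 11.36 [ 0.69 -0.86 -8.66] 0.037 ex -0.05 29.15
66.0 11.35 11.34 [ 1.08 -0.96 -9.38] 0.029 ex 0.67 29.48
69.0 11.35 11.37 [ 0.41 -0.86 -8.68] 0.037 ex -0.03 29.8
72.0 11.35 11.35 [ 0.97 -0.65 -8.86] 0.037 ex 0.15 30.12
75.0 11.35 11.37 [ 0.86 -0.64 -8.44] 0.043 ex -0.27 30.45
78.0 11.35 11.42 [ 1.12 -0.96 -8.23] 0.039 ex -0.49 30.77
81.0 11.62 11.57 [ 0.8  -0.55 -8.51] -0.032 ex -0.26 31.73
84.0 11.62 11.66 [ 1.06 -0.43 -7.71] 0.035 ex -1.09 32.06
```

View pics/d.png

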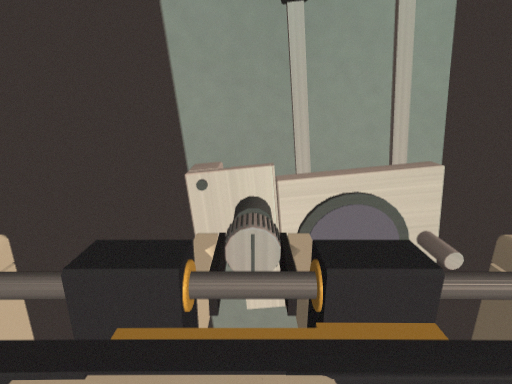

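The slot (col 253) has stayed aligned with the jaws, so there is no slip, and the lower flank is now carrying. I continue with feed-forward lift.

```bash
sed -i 's/^    robot.goto/    L+=ff*step\n    robot.goto/; s/^L=st.get/ff=float(sys.argv[4]); L=float(sys.argv[5]) if len(sys.argv)>5 else 0\nL=L+st.get/' turn.py; python3 turn.py 129 3 0.11 0.0000576 0.0007
```

```text
start [ 1.41 -0.69 -9.02  0.  ] [ 0.58594 -0.0558   0.10023]
87.0 12.49 12.44 [ 1.37 -0.79 -9.61] 0.042 ex 0.57 32.83
90.0 12.67 12.63 [ 1.38 -1.05 -9.17] 0.036 ex 0.08 33.15
93.0 12.84 12.81 [ 1.45 -1.05 -9.86] 0.031 ex 0.72 33.48
96.0 13.01 12.97 [ 1.37 -0.44 -9.34] 0.034 ex 0.15 33.8
99.0 13.19 13.16 [ 0.92 -0.27 -9.48] 0.042 ex 0.23 34.12
102.0 13.36 13.34 [  1.37  -0.88 -10.3 ] 0.035 ex 1.0 34.45
105.0 13.53 13.51 [ 1.88 -0.54 -9.6 ] 0.046 ex 0.25 34.77
108.0 13.7 13.69 [ 1.1  -0.25 -9.79] 0.032 ex 0.38 35.1
111.0 13.88 13.87 [ 0.7  -0.56 -9.88] 0.045 ex 0.42 35.42
114.0 14.05 14.03 [ 1.04 -0.38 -9.94] 0.053 ex 0.44 35.75
117.0 14.22 14.19 [ 0.83 -0.59 -9.69] 0.038 ex 0.13 36.08
120.0 14.4 14.39 [  1.28  -0.38 -10.23] 0.047 ex 0.62 36.4
123.0 14.57 14.54 [  1.3   -0.45 -10.04] 0.025 ex 0.37 36.73
126.0 14.74 14.74 [  1.09  -0.61 -10.19] 0.018 ex 0.46 37.05
129.0 14.91 14.93 [  1.47  -0.6  -10.2 ] 0.04 ex 0.42 37.38
```

```bash
python3 turn.py 157 4 0.10 0
```

```text
start [  1.14  -0.55 -10.32  -0.02] [ 0.58601 -0.05577  0.1029 ]
133.0 14.91 14.94 [  1.37  -0.6  -10.47] 0.054 ex 0.69 38.09
137.0 14.91 14.89 [  1.49  -0.27 -10.2 ] 0.048 ex 0.43 38.42
141.0 14.91 14.92 [ 0.98 -0.74 -9.99] 0.037 ex 0.22 38.74
145.0 14.91 14.91 [  0.93  -0.76 -10.07] 0.075 ex 0.29 39.07
149.0 14.91 14.9 [  0.92  -0.91 -10.03] 0.066 ex 0.26 39.39
153.0 14.91 14.91 [  1.41  -0.73 -10.53] 0.065 ex 0.76 39.72
157.0 14.91 14.93 [  0.72  -0.66 -10.04] 0.048 ex 0.26 40.04
```

```bash
python3 turn.py 167 2 0.10 0; python3 - <<'E'
from h import *
import json
st=json.load(open('st.json')); b=np.array(st['b']); x,y=0.5860,-0.0558; L=st['Lc']
for i in range(6):
    L-=0.0003; robot.servo_line([x,y,0.088+L],ori=Rdown(90+st['a']),speed=0.01); robot.dwell(.04)
    f=F(4)-b; print(round(L*1e3,2),f.round(2)[[0,1,2,5]])
    if f[2]>-5: break
robot.move_gripper(0.7)
P=robot.read_position();R=robot.read_tcp_rot()
p,d=robot.grab_frame('wrist');cv2.imwrite('pics/e.png',p[:,:,::-1]); print(P,robot.read_t())
p,d=robot.grab_frame('side');cv2.imwrite('pics/e_side.png',cv2.resize(p[140:260,210:350,::-1],None,fx=5,fy=5)[:600])
E
```

```text
start [  1.09  -0.44 -10.15  -0.02] [ 0.58602 -0.05579  0.10292]
159.0 14.91 14.91 [ 1.49 -0.22 -9.61] 0.051 ex -0.16 40.76
161.0 14.91 14.92 [ 0.98 -0.47 -9.94] 0.059 ex 0.17 41.08
163.0 14.91 14.94 [  1.21  -0.29 -10.24] 0.006 ex 0.46 41.41
165.0 14.91 14.89 [  1.12  -0.54 -10.1 ] 0.058 ex 0.34 41.73
167.0 14.91 14.92 [  1.32  -0.37 -10.2 ] -0.303 ex 0.43 42.06
STOP
14.61 [  1.23  -0.66 -10.04  -0.36]
14.31 [ 1.49 -0.33 -9.46 -0.35]
14.01 [ 1.25 -0.22 -8.87 -0.33]
13.71 [ 0.53 -0.76 -7.   -0.35]
13.41 [ 0.1  -0.95 -4.8  -0.33]
[ 0.58599706 -0.0557842   0.10140255] 44.4667
```

View pics/e.png

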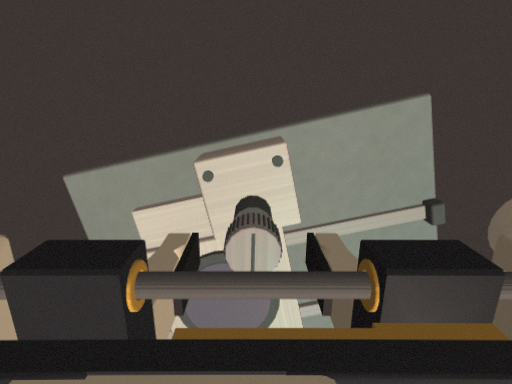

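View pics/e_side.png

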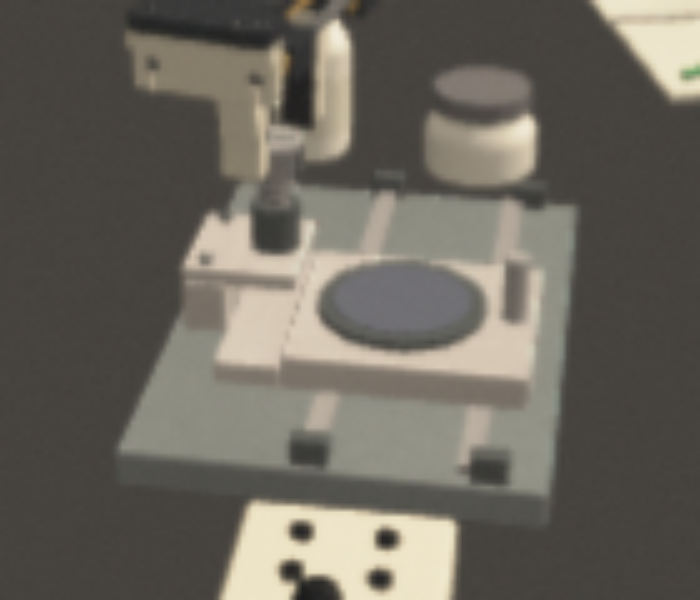

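Screw is at its stop (torque rose at 167°) and stays up with the jaws open. The post and carriage are unchanged. Next I slide the carriage.

```bash
python3 - <<'E'
from h import *
P=robot.read_position()
robot.servo_line([P[0],P[1],0.185],speed=0.15)
px,py=0.4483,-0.0144
robot.goto([px,py,0.15],Rdown(90)); robot.move_gripper(0.6)
robot.servo_line([px,py,0.062],speed=0.1); robot.dwell(.1)
b=F(6); print(b.round(2),robot.read_t())
p,d=robot.grab_frame('wrist');cv2.imwrite('pics/f.png',p[:,:,::-1])
robot.move_gripper(0.0); robot.dwell(.1)
print((F(6)-b).round(2),robot.read_grip_width()*88,robot.read_t())
np.save('b2.npy',b)
E
```

```text
[ 0.24  0.08 -0.29 -0.02  0.01 -0.01] 49.4583
[ 0.34 -1.83  0.3  -0.58 -0.18  0.03] 11.4782634083104 50.4083
```

View pics/f.png

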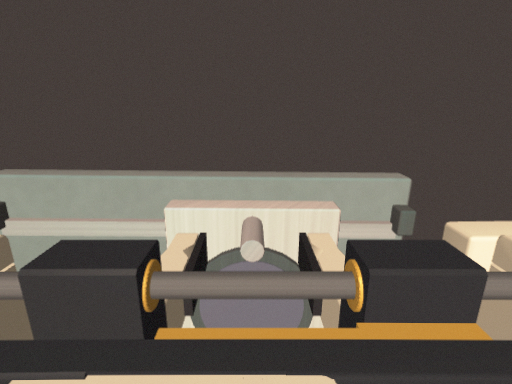

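```bash
python3 - <<'E'
from h import *
b=np.load('b2.npy'); px,py=0.4483,-0.0144
s=0
for s in [.002,.004,.007,.012,.02,.035,.05,.06,.066,.069,.071,.072]:
    robot.servo_line([px-0.0087*s,py-s,0.062],speed=0.05); robot.dwell(.05)
    f=F(4)-b; print(s,f.round(2)[:3],robot.read_position().round(4),round(robot.read_t(),2))
    if abs(f[1])>8: print('stop');break
E
```

```text
0.002 [-0.34  0.27  0.11] [ 0.4483 -0.0163  0.062 ] 50.74
0.004 [-0.34  1.29  0.15] [ 0.4482 -0.0185  0.062 ] 51.08
0.007 [-0.47 -0.26 -0.05] [ 0.4482 -0.0216  0.062 ] 51.41
0.012 [ 0.24 -1.59 -0.5 ] [ 0.4481 -0.0267  0.062 ] 51.74
0.02 [ 0.48 -2.5  -0.24] [ 0.4481 -0.0347  0.062 ] 52.13
0.035 [-0.   -2.13  0.32] [ 0.448  -0.0498  0.062 ] 52.67
0.05 [-0.56 -1.92 -0.06] [ 0.4478 -0.0648  0.062 ] 53.2
0.06 [-0.27 -1.79 -0.07] [ 0.4477 -0.0747  0.062 ] 53.63
0.066 [-0.43 -1.66  0.1 ] [ 0.4476 -0.0806  0.062 ] 53.98
0.069 [-0.7  -0.48  0.73] [ 0.4477 -0.0834  0.062 ] 54.32
0.071 [-2.52  6.4   2.16] [ 0.4477 -0.0847  0.062 ] 54.65
0.072 [-4.45 12.84  3.09] [ 0.4477 -0.0848  0.062 ] 54.98
stop
```

The end stop was felt at about 70 mm of travel. I release, retreat and check.

```bash
python3 - <<'E'
from h import *
P=robot.read_position()
robot.servo_line([P[0],-0.0846,0.062],speed=0.02)
robot.move_gripper(0.6); robot.servo_line([P[0],-0.0846,0.20],speed=0.15)
P=robot.read_position();R=robot.read_tcp_rot()
p,d=robot.grab_frame('wrist');cv2.imwrite('pics/g.png',p[:,:,::-1])
p,d=robot.grab_frame('side');cv2.imwrite('pics/g_side.png',cv2.resize(p[140:300,210:350,::-1],None,fx=3.7,fy=3.7))
p,d=robot.grab_frame('top');cv2.imwrite('pics/g_top.png',p[:,:,::-1])
print(P,robot.read_t(),robot.read_force())
E
```

```text
[ 0.4471259  -0.08458695  0.1991316 ] 57.3083 [-0.60599842  0.09798604 -0.79528982]
```

View pics/g_side.png

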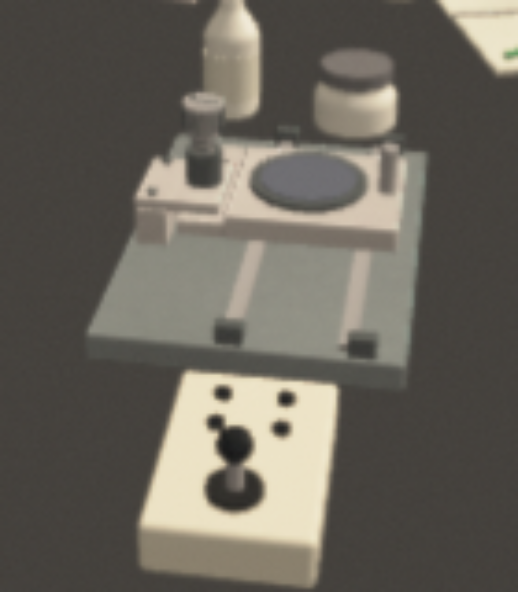

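View pics/g_top.png

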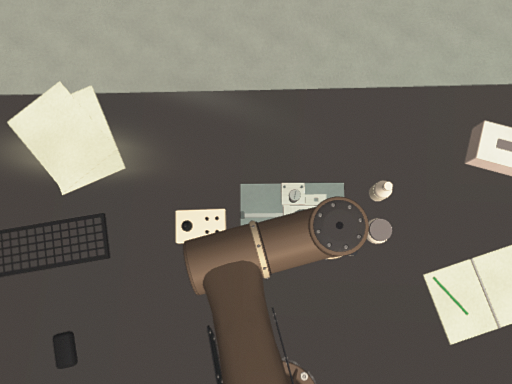

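The side view shows the screw still up (head clear of the sleeve), the carriage at the far end, and the bystanders where they were. The robot is clear, so I hand in.

```bash
python3 - <<'E'
from rig import robot
robot.job_done(); print(robot.read_t())
E
```

```text
the job is handed in; nothing more can be done
the job is handed in; nothing more can be done
```

The transport lock is released and the carriage is at its other end. I handed the job in at about 57 s; the rig gives no verdict.

- **Screw:** I centred the gripper on the head by nulling the side force, then lifted it until the hard stop at about 11.7 mm. I backed off 0.35 mm and turned it anticlockwise to its end stop at about 167° (2.9 rad). At the stop the pull was about 13.5 N including the spring, so roughly 4.5 N on the thread's mouth. It stayed up when let go; its lower flank took the load about 13.5 mm above rest height.
- **Carriage:** I slid it by the post with about 2 N of force. It met its end stop at about 70 mm of travel, where I pressed with about 13 N before easing off.
- **Last look:** The side view shows the screw up and the carriage at its far end. The joystick, canister and rinse bottle look unmoved in both views. I judged all of this by eye and did not measure it again. In the top view the arm hides most of the carriage.
- **One reading to note:** The last 2° step onto the screw's end stop raised the torque to about 0.35 Nm, above my 0.10 Nm limit. I could not check the load on the lug at that moment, so I can't rule out that it came near 30 N. Until then the torque had stayed at 0.075 Nm or less.

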